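# Build up a shock absorber's piston stack on the assembly stand

## Task

Build the piston stack on the spindle of the yellow-footed assembly stand: first the thick steel washer with the dots at the bottom, then the brass bush, then the blue piston, and last the red cap nut, closed side up, over the tip of the spindle. Each part must lie flat on the one below, and everything must be let go. Leave the spring collar, the red tin and the black-footed stand as they are.

Things in the scene. Friction and masses are not known exactly. Their poses are not given: they have to be found in the camera images.
- yellow_stand: assembly stand with a YELLOW round foot, fixed to the bench: foot 96 mm across, 12 mm high; steel seat 56 mm across, its top 16 mm above the bench; on its axis an upright steel spindle 14 mm thick, straight to 64 mm above the bench, tapering to a blunt tip 8 mm across at 70 mm. Origin: centre of the foot's underside (on the bench), z up
- black_stand: a second stand of the same form and size with a BLACK foot, fixed to the bench; not used in this job. Origin as on the yellow stand
- steel_washer: thick steel washer, grey, with six small dark dots on its face: 54 mm across, 16 mm high, through bore 23 mm. Lies flat. Origin: centre of its underside, z up. 0.11 to 0.22 kg
- brass_bush: brass-coloured bush: 44 mm across, 14 mm high, through bore 23 mm. Lies flat. Origin: centre of its underside, z up. 0.08 to 0.17 kg
- blue_piston: blue piston, a flat blue ring with eight small black port dots: 50 mm across, 14 mm high, through bore 23 mm. Lies flat. Origin: centre of its underside, z up. 0.07 to 0.14 kg
- red_nut: red cap nut with a ribbed side and a small steel dot on its closed top: 43 mm across, 26 mm high, blind bore 23 mm wide and 14 mm deep from below; stands closed side up. Origin: centre of its underside, z up. 0.06 to 0.13 kg
- spring_collar: loose grey steel spring collar, stepped ring 75 mm across, 12 mm high, bore about 40 mm, plain face without dots; a bystander, to be left alone. Origin: centre of its underside
- red_tin: small round red tin with a silver-grey lid, 44 mm across, 44 mm high; a bystander, to be left alone. Origin: centre of its underside

How it is judged:
On the way, in this order (a step that is already met when the one before it is completed fails the run):
1. the thick steel washer lies flat on the yellow stand's seat and is released (horizontal distance between steel_washer and yellow_stand below 0.009 m and z of steel_washer in the frame of yellow_stand between 0.012 and 0.02 m and angle between steel_washer's own z axis and vertical below 0.12 rad and linear speed of steel_washer below 0.02 m/s and contact force between steel_washer and the fingers below 0.05 N), for 0.2 s.
2. the brass bush lies on the thick steel washer on the yellow stand and is released (horizontal distance between brass_bush and yellow_stand below 0.009 m and z of brass_bush in the frame of yellow_stand between 0.028 and 0.036 m and angle between brass_bush's own z axis and vertical below 0.12 rad and linear speed of brass_bush below 0.02 m/s and contact force between brass_bush and the fingers below 0.05 N), for 0.2 s.
3. the blue piston lies on the brass bush on the yellow stand and is released (horizontal distance between blue_piston and yellow_stand below 0.009 m and z of blue_piston in the frame of yellow_stand between 0.042 and 0.05 m and angle between blue_piston's own z axis and vertical below 0.12 rad and linear speed of blue_piston below 0.02 m/s and contact force between blue_piston and the fingers below 0.05 N), for 0.2 s.
4. the red cap nut lies on the blue piston on the yellow stand and is released (horizontal distance between red_nut and yellow_stand below 0.009 m and z of red_nut in the frame of yellow_stand between 0.056 and 0.064 m and angle between red_nut's own z axis and vertical below 0.12 rad and linear speed of red_nut below 0.02 m/s and contact force between red_nut and the fingers below 0.05 N), for 0.2 s.
At the end, for the whole second after the job is handed in: On the yellow stand, from the bottom: steel washer, brass bush, blue piston, red nut, each within 9 mm of the spindle's axis and within 4 mm of its height in the stack (undersides 16, 32, 46 and 60 mm above the bench), within 0.12 rad of level, at rest and not touched by the fingers (all of step 1 and all of step 2 and all of step 3 and all of step 4).
It fails at once if the spring collar is moved more than 25 mm (distance of spring_collar from where it was at the start of the episode above 0.025 m).
It fails at once if the red tin is moved more than 25 mm (distance of red_tin from where it was at the start of the episode above 0.025 m).
It also fails if it takes over 134 s, if anything falls off the work surface, if the arm or the gripper's body presses on something with over 40 N, if the wrist force passes 120 N, or if a joint passes its speed limit or range.

## Robot

A 7-joint arm with a two-finger parallel gripper is mounted at the origin on a cart in front of the work surface, level with it; the furniture and walls round the work are solid. World frame = base frame: x ahead of the robot, y to its left, z up, the work surface at z = 0. Lengths are in m, angles in rad, forces in N, time in s.
With the tool pointing down it reaches from about 0.4 to 0.85 m from the base axis. Payload 10.4 kg.
Tool frame: the origin (TCP) lies at the very end of the fingers, on their centre line; the grasp point (between the pads) lies 19 mm behind it; z points along the fingers, y is the line along which they close (so a half turn about z gives the same grasp; the last joint's range is limited). The gripper opens to 85 mm and grips with 20 to 120 N. Pads are 22 mm wide; open, the fingers measure 114 mm over their backs; the gripper's body (76 mm by 85 mm) begins 54 mm behind the grasp point. The pads swing forward as they close: fully open they stand 13 mm farther back than shut.
Start: joints at [-1.311, 0.332, -0.065, 1.46, 0.022, 1.35, -0.088], TCP at [0.174, 0.6, 0.231] pointing down, gripper open.
Joint ranges: [-2.6, 2.6], [-0.5, 2.12], [-1.47, 1.34], [0.16, 2.42], [-1.27, 4.41], [0.06, 2.06], [-2.6, 2.6]. Speed limits (rad/s): [2.22, 2.22, 2.79, 2.79, 3.14, 3.14, 3.14].

## Interface

Orientations are given as a unit quaternion [x, y, z, w].
In Python, from workcell import manip, vision, order gives the robot as it stands. The module is installed in compiled form; this text tells all that it offers.
- The arm moves only by the tool move_arm, never from a script. Its argument "motion" is a list of rows, each a list of 3 entries, a list of its own where there are three numbers: the shift along the tool's x, y, z scaled (see below), then the turn, a rotation vector about the tool's x, y, z scaled (see below), then the opening, from -1 (shut) to 1 (fully open). In form: [[[dx, dy, dz], [wx, wy, wz], hand], ...]. A call has 1 to 12 rows; each row shifts and turns the commanded pose from where the row before left it, along the tool's axes as they then stand; what a row does not reach is not made up. The controller multiplies each number of a shift by 0.75 m and each number of a turn by pi/4 rad. A row lasts 1/10 s, in which the tool goes at most 50 mm and 8.59 degrees, less where a joint would pass 70% of its speed; a pose out of reach is approached as far as the arm can. A call with a number of a shift or a turn outside -1 to 1 is refused whole. A call with a gripper value outside its range is refused whole. The fingers move at their own pace and stop on an object; "newtons" is the grip in N (left out, the last holds). Time passes only in rows, so rows that do not move let the fingers close. It gives the time, the measured TCP pose, the force, the opening and the grip force at its end, in the units of the state.
- manip.get_obs(): the state, without advancing time (a new reading comes with each control period).
- vision.camera(name): name is "scene" or "top" or "wrist"; returns a dict with "pixels" (400x640x3 uint8, red, green, blue), "fx", "fy", "cx", "cy" (pixels), "k1" (the pictures are not rectified: a ray, as slopes to the right and down, at radius r is drawn at 1 + k1 r^2 times it, then the intrinsics apply), "R" (3x3) and "t" (3): a world point X has camera coordinates R X + t. Camera axes: x right, y down, z forward; pixel columns grow to the right and rows downward; lengths in m; the calibration is good to about 2 mm. A picture is of the moment at which its call begins. There is no depth.
- order.hand_in(): hands the job in; it is judged then, once.
The state is a dict: "clock": time; "joint_pos": joint angles; "joint_velocities": joint speeds; "tau": joint torques, N m; "position": TCP position; "ee_rot": TCP orientation; "ft_force": force on the tool from outside, world axes, zero at the start; "torque": the same for the moment, N m; "grip_width": opening from 0.0 (shut) to 1.0 (fully open); "grasp_force": force on a finger pad.
Only numpy, scipy, OpenCV 4.12 (cv2) and the standard library are available. Lean on these libraries where they do the work, as an engineer would, in place of code of your own. Each camera call takes 0.05 s, during which the arm holds its last target. There are 200 camera calls.

## Working session

There is one attempt and no reset: what is moved stays moved. The work goes in short steps, Python scripts to look and compute and a tool call to move; the robot and the scene stay as the last step left them, time stands still between calls to the robot, and variables do not carry over. Pictures are saved under pics/ and viewed, at most 14 in all, crops included, and the job is handed in when it is done.

Besides the shell and the picture viewer there is one more tool, called after "Call:" as name(argument=value, ...), one argument or row to a line, values as JSON. move_arm: Moves the arm, as the interface text tells. Its arguments: {"type":"object","properties":{"motion":{"type":"array"},"newtons":{"type":"number"}},"required":["motion"]}

```bash
mkdir -p pics; python3 - <<'E'
from workcell import manip, vision
import cv2,numpy as np,pickle
print(manip.get_obs())
d={}
for n in("scene","top","wrist"):
    c=vision.camera(n); d[n]=c; cv2.imwrite(f"pics/{n}0.png",c["pixels"][:,:,::-1])
    print(n,{k:np.round(v,4).tolist() for k,v in c.items() if k!="pixels"})
pickle.dump(d,open("d0.pkl","wb"))
E
```

```text
{'clock': 0.0, 'joint_pos': array([-1.31060036,  0.33289422, -0.06470548,  1.46098836,  0.02163457,
        1.3499082 , -0.0884893 ]), 'joint_velocities': array([ 0.00087868, -0.0002406 , -0.00132032, -0.00290232,  0.00144682,
       -0.00101624,  0.00049839]), 'tau': array([ 2.38520588e-04, -6.25443077e+01,  4.97620110e-02, -3.91622257e+01,
        1.64012419e-02,  9.57601180e-03,  2.33903376e-05]), 'position': array([0.1743042 , 0.5997863 , 0.23047955]), 'ee_rot': array([ 1.40904741e-01,  9.90022874e-01, -7.48761927e-04, -5.44365244e-05]), 'ft_force': array([ 0.84180168, -0.02526337, -0.47371752]), 'torque': array([-0.02569521,  0.03276552, -0.02449058]), 'grasp_force': 0.0, 'grip_width': 0.999630986882744}
scene {'fx': 504.4687, 'fy': 504.4687, 'cx': 325.1705, 'cy': 198.328, 'k1': -0.0195, 'R': [[0.8281, -0.5605, -0.0046], [-0.3336, -0.4862, -0.8077], [0.4505, 0.6704, -0.5896]], 't': [-0.4755, 0.2045, 1.2624]}
top {'fx': 422.2108, 'fy': 422.2108, 'cx': 308.0379, 'cy': 201.1069, 'k1': -0.1021, 'R': [[-0.0182, -0.9998, 0.0043], [-0.9886, 0.0174, -0.1499], [0.1498, -0.007, -0.9887]], 't': [-0.0159, 0.5633, 1.23]}
wrist {'fx': 275.2799, 'fy': 275.2799, 'cx': 320.8486, 'cy': 204.8555, 'k1': -0.0063, 'R': [[0.2791, 0.9602, -0.0012], [0.9095, -0.264, 0.321], [0.3079, -0.0907, -0.9471]], 't': [-0.6221, -0.0413, 0.3796]}
```

View pics/top0.png

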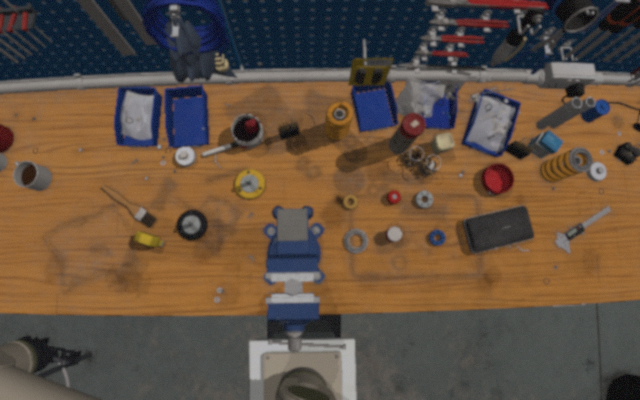

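View pics/scene0.png

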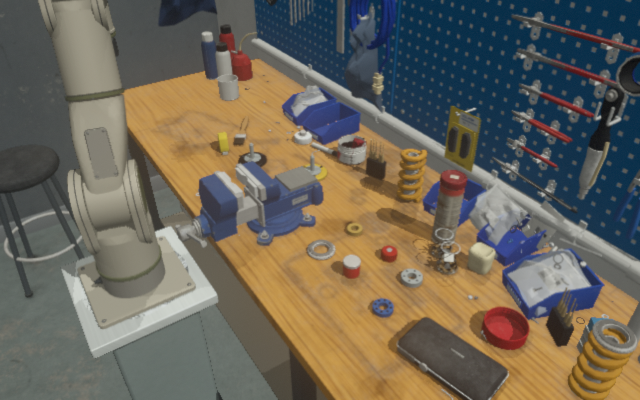

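The top view shows: yellow stand (250,184), black stand (192,225), bush (349,202), nut (393,197), washer (424,199), piston (437,238), collar (356,240) and tin (394,234). The scene view shows the same parts: bush (355,229), nut (389,253), washer (411,277), piston (382,308), yellow stand (315,170), with the blue vice beside the stand.

```bash
cat > h.py <<'E'
import cv2,numpy as np
from workcell import manip,vision
def K(c): return np.array([[c["fx"],0,c["cx"]],[0,c["fy"],c["cy"]],[0,0,1.]])
def ray(c,p):
    # invert xd = x(1+k1 r^2) with OpenCV
    D=np.array([c["k1"],0,0,0.])
    u=cv2.undistortPoints(np.array([[p]],float),K(c),D)[0,0]
    R=np.array(c["R"]);o=-R.T@np.array(c["t"]);d=R.T@np.array([*u,1.]);return o,d/np.linalg.norm(d)
def onz(c,p,z):
    o,d=ray(c,p);return o+d*(z-o[2])/d[2]
def tri(c1,p1,c2,p2):
    A=[];b=[]
    for c,p in((c1,p1),(c2,p2)):
        o,d=ray(c,p);P=np.eye(3)-np.outer(d,d);A.append(P);b.append(P@o)
    return np.linalg.lstsq(np.vstack(A),np.hstack(b),rcond=None)[0]
def proj(c,X):
    return cv2.projectPoints(np.array([X],float),cv2.Rodrigues(np.array(c["R"]))[0],np.array(c["t"],float),K(c),np.array([c["k1"],0,0,0.]))[0][0,0]
E
python3 - <<'E'
from h import *
import pickle
d=pickle.load(open("d0.pkl","rb"));t,s,w=d["top"],d["scene"],d["wrist"]
P=dict(stand=((250,184),(315,170)),bush=((349,202),(355,229)),nut=((393,197),(389,253)),washer=((424,199),(411,277)),piston=((437,238),(382,308)),collar=((356,240),(320,250)),tin=((394,234),(352,262)),black=((192,225),(252,157)),vice=((292,210),(295,175)))
for k,(a,b) in P.items(): print(k,tri(t,a,s,b).round(3),onz(t,a,.016).round(3))
o,_=ray(w,(320,200));print("wristcam",o, ray(w,(320,200))[1])
a=cv2.resize(t["pixels"][150:265,165:465],None,fx=2.66,fy=2.66,interpolation=2)
b=cv2.resize(s["pixels"][130:330,230:430],None,fx=2.4,fy=2.4,interpolation=2)
cv2.imwrite("pics/a.png",a[:,:,::-1]);cv2.imwrite("pics/b.png",b[:,:,::-1])
E
```

```text
stand [0.629 0.15  0.016] [0.624 0.153 0.016]
bush [ 0.566 -0.155  0.006] [ 0.562 -0.152  0.016]
nut [ 0.577 -0.291  0.013] [ 0.575 -0.29   0.016]
washer [ 0.568 -0.388  0.01 ] [ 0.567 -0.387  0.016]
piston [ 0.447 -0.424  0.007] [ 0.445 -0.42   0.016]
collar [ 0.444 -0.171  0.002] [ 0.445 -0.17   0.016]
tin [ 0.461 -0.284  0.037] [ 0.461 -0.287  0.016]
black [0.499 0.33  0.02 ] [0.499 0.332 0.016]
vice [0.511 0.028 0.112] [0.54  0.023 0.016]
wristcam [0.0943848  0.62091536 0.37199394] [ 0.29096168 -0.08896737 -0.95258916]
```

View pics/a.png

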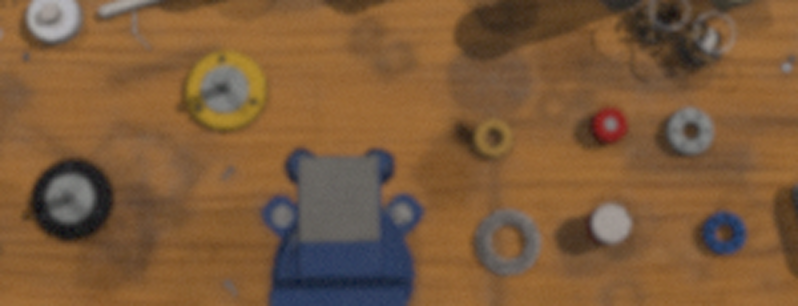

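Call:
move_arm(
  motion=[
    [[0,0,-0.027],[0,0,-0.18],1],
    [[0,0,0],[0,0,-0.18],1],
    [[0,0,0],[0,0,0],1],
  ],
  newtons=50,
)

```text
clock: 0.45
position: [0.1744, 0.6003, 0.2517]
ee_rot: [-0.001, 1.0, 0.0, -0.0]
ft_force: [0.6, -0.2, -0.2]
grip_width: 0.997
grasp_force: 0.0
```

Call:
move_arm(
  motion=[
    [[-0.02,-0.02,0],[0,0,0],1],
    [[-0.046,-0.046,0],[0,0,0],1],
    [[-0.046,-0.046,0],[0,0,0],1],
    [[-0.046,-0.046,0],[0,0,0],1],
    [[-0.046,-0.046,0],[0,0,0],1],
    [[-0.046,-0.046,0],[0,0,0],1],
    [[-0.046,-0.046,0],[0,0,0],1],
    [[-0.046,-0.046,0],[0,0,0],1],
    [[-0.046,-0.046,0],[0,0,0],1],
    [[-0.046,-0.046,0],[0,0,0],1],
    [[-0.046,-0.046,0],[0,0,0],1],
    [[-0.046,-0.046,0],[0,0,0],1],
  ],
)

```text
clock: 1.65
position: [0.5697, 0.204, 0.2511]
ee_rot: [0.002, 1.0, -0.0, -0.0]
ft_force: [-0.4, 1.0, -0.1]
grip_width: 0.997
grasp_force: 0.0
```

Call:
move_arm(
  motion=[
    [[-0.046,-0.046,0],[0,0,0],1],
    [[-0.03,-0.03,0],[0,0,0],1],
    [[0,0,0],[0,0,0],1],
    [[0,0,0],[0,0,0],1],
    [[0,0,0],[0,0,0],1],
  ],
)

```text
clock: 2.15
position: [0.6251, 0.1501, 0.2511]
ee_rot: [0.0, 1.0, 0.0, -0.0]
ft_force: [0.3, -0.1, 0.1]
grip_width: 1.001
grasp_force: 0.0
```

```bash
python3 - <<'E'
from h import *
import pickle
c=vision.camera("wrist");o=manip.get_obs();pickle.dump((c,o),open("stand.pkl","wb"))
print(o["position"],o["ee_rot"],ray(c,(320,200)))
cv2.imwrite("pics/w1.png",c["pixels"][:,:,::-1])
E
```

```text
[0.62505354 0.15026802 0.25133633] [-3.04976145e-04  9.99999834e-01  3.53293052e-04 -3.39351757e-04] (array([0.54199088, 0.14784446, 0.39260287]), array([ 0.30323545, -0.002664  , -0.95291194]))
```

View pics/w1.png

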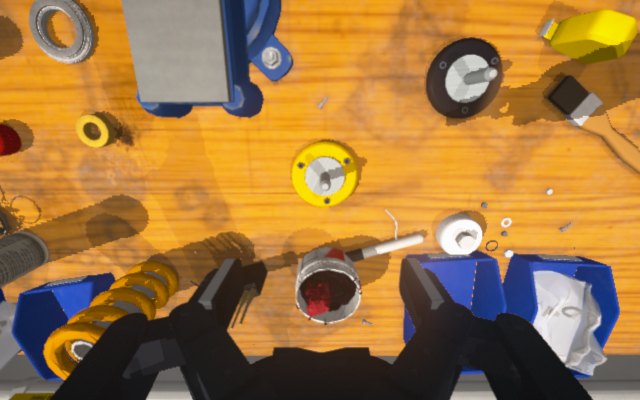

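Wrist view: the yellow foot is centred near (325,173) with its grey seat and the spindle tip near (325,183). The black stand is at (464,78), the bush at (96,130), the vice at top centre and the fingers at the bottom. Next I'll put the camera straight above the stand as a second view, then go to the parts.

Call:
move_arm(
  motion=[
    [[-0.038,0,0],[0,0,0],1],
    [[-0.038,0,0],[0,0,0],1],
    [[-0.038,0,0],[0,0,0],1],
    [[0,0,0],[0,0,0],1],
    [[0,0,0],[0,0,0],1],
    [[0,0,0],[0,0,0],1],
  ],
)

```text
clock: 2.8
position: [0.7106, 0.1496, 0.2519]
ee_rot: [-0.0, 1.0, 0.0, 0.0]
ft_force: [-0.3, -0.1, -0.1]
grip_width: 1.002
grasp_force: 0.0
```

```bash
python3 - <<'E'
from h import *
import pickle
c=vision.camera("wrist");o=manip.get_obs();pickle.dump((c,o),open("stand2.pkl","wb"))
print(o["position"],ray(c,(320,200))[0],proj(c,[.627,.152,.016]))
u,v=proj(c,[.627,.152,.016]).astype(int)
im=c["pixels"][v-60:v+60,u-60:u+60]
c1=pickle.load(open("stand.pkl","rb"))[0]["pixels"][113:233,265:385]
cv2.imwrite("pics/st.png",cv2.resize(np.hstack([c1,im]),None,fx=3.3,fy=3.3,interpolation=0)[:,:,::-1]);print(u-60,v-60)
E
```

```text
[0.71065103 0.14945909 0.25219184] [0.62736607 0.14728632 0.39335567] [324.27490303 111.3238502 ]
264 51
```

View pics/st.png

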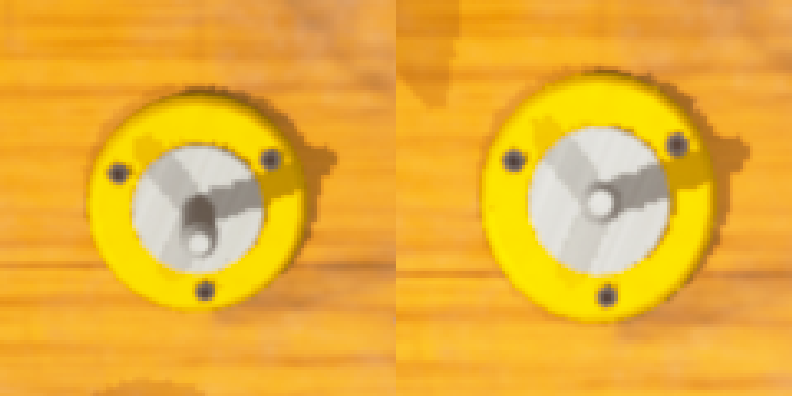

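The left crop shows the stand from the side; the bright tip is at about (200,243), which is pixel (325.6,186.6). The right crop, from straight above, has the tip at (204,203), which is pixel (325.8,112.5), with a clean grey seat disc around it.

```bash
cat >> h.py <<'E'
def circ(c,cnt,z):
    "contour pixels cast on plane z, least-squares circle -> x,y,r"
    from scipy.optimize import least_squares
    X=np.array([onz(c,p,z)[:2] for p in cnt.reshape(-1,2)])
    r=least_squares(lambda q:np.hypot(*(X-q[:2]).T)-q[2],[*X.mean(0),.025],loss="soft_l1",f_scale=.001)
    return r.x
def blob(c,lo,hi,near,size=70,fill=True):
    "contour (full-picture pixels) of the HSV mask's largest blob near a pixel, holes ignored"
    h=cv2.cvtColor(c["pixels"],cv2.COLOR_RGB2HSV)
    m=cv2.inRange(h,np.array(lo),np.array(hi)); k=np.zeros_like(m);cv2.circle(k,tuple(int(a) for a in near),size,255,-1)
    m=cv2.morphologyEx(m&k,cv2.MORPH_OPEN,np.ones((3,3),np.uint8))
    return max(cv2.findContours(m,cv2.RETR_EXTERNAL,cv2.CHAIN_APPROX_NONE)[0],key=cv2.contourArea)
E
python3 - <<'E'
from h import *
import pickle
a=pickle.load(open("stand.pkl","rb"))[0];b=pickle.load(open("stand2.pkl","rb"))[0]
print("tip",tri(a,(325.6,186.6),b,(325.8,112.5)))
for c,n in((a,(325,176)),(b,(325,112))):
    q=blob(c,(0,0,60),(179,90,255),n,45);print("seat",circ(c,q,.016),cv2.minEnclosingCircle(q))
    q=blob(c,(23,180,120),(35,255,255),n,60);print("foot",circ(c,q,.012),cv2.minEnclosingCircle(q))
E
```

```text
tip [0.62830042 0.15343152 0.06751963]
seat [0.62683581 0.15290286 0.02677266] ((324.348388671875, 176.04331970214844), 19.748882293701172)
foot [0.62647693 0.15044613 0.0432435 ] ((323.59375, 174.5), 32.7172966003418)
seat [0.62762226 0.15284645 0.02679584] ((325.5, 111.30487823486328), 22.012325286865234)
foot [0.6272278  0.14881969 0.04196731] ((324.4974060058594, 110.58605194091797), 36.989173889160156)
```

Call:
move_arm(
  motion=[
    [[0.02,-0.04,0],[0,0,0],1],
    [[0.006,-0.064,0],[0,0,0],1],
    [[0.006,-0.064,0],[0,0,0],1],
    [[0.006,-0.064,0],[0,0,0],1],
    [[0.006,-0.064,0],[0,0,0],1],
    [[0.006,-0.064,0],[0,0,0],1],
    [[0.006,-0.064,0],[0,0,0],1],
    [[0.006,-0.064,0],[0,0,0],1],
    [[0.006,-0.064,0],[0,0,0],1],
    [[0.006,-0.064,0],[0,0,0],1],
    [[0.006,-0.064,0],[0,0,0],1],
    [[0,-0.03,0],[0,0,0],1],
  ],
)

```text
clock: 4.05
position: [0.6486, -0.3887, 0.2522]
ee_rot: [0.003, 1.0, -0.001, -0.0]
ft_force: [0.3, -1.1, -0.3]
grip_width: 0.997
grasp_force: 0.0
```

Call:
move_arm(
  motion=[
    [[0,-0.008,0],[0,0,0],1],
    [[0,0,0],[0,0,0],1],
    [[0,0,0],[0,0,0],1],
  ],
)

```text
clock: 4.35
position: [0.6522, -0.3877, 0.2519]
ee_rot: [-0.001, 1.0, 0.001, 0.0]
ft_force: [-0.1, 0.3, -0.6]
grip_width: 1.0
grasp_force: 0.0
```

```bash
python3 - <<'E'
from h import *
import pickle
c=vision.camera("wrist");o=manip.get_obs();pickle.dump((c,o),open("p1.pkl","wb"))
print(o["position"],o["ee_rot"],ray(c,(320,200))[0])
cv2.imwrite("pics/w2.png",c["pixels"][:,:,::-1])
E
```

```text
[ 0.65235621 -0.38745156  0.25203412] [-1.27496687e-03  9.99998869e-01  5.44393153e-04  5.84006893e-04] [ 0.56880035 -0.39016857  0.39327167]
```

View pics/w2.png

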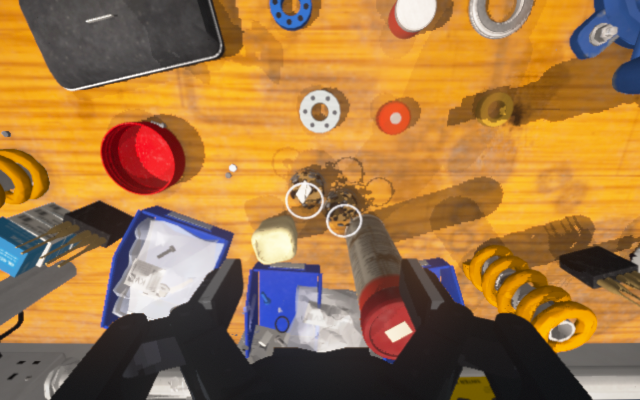

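Straight above the washer: washer (320,111), nut (394,117), bush in shadow (497,109), piston cut off at (291,10), tin (412,15) and a tall bottle near (390,300). I'll move over the washer for the second view.

Call:
move_arm(
  motion=[
    [[0.038,0,0],[0,0,0],1],
    [[0.038,0,0],[0,0,0],1],
    [[0.036,0,0],[0,0,0],1],
    [[0,0,0],[0,0,0],1],
    [[0,0,0],[0,0,0],1],
  ],
)

```text
clock: 4.9
position: [0.5681, -0.3882, 0.2524]
ee_rot: [-0.001, 1.0, 0.0, 0.001]
ft_force: [0.3, 0.3, 0.9]
grip_width: 0.997
grasp_force: 0.0
```

```bash
cat > parts.py <<'E'
from h import *
import pickle
a=pickle.load(open("p1.pkl","rb"))[0]
b=vision.camera("wrist");o=manip.get_obs();pickle.dump((b,o),open("p2.pkl","wb"))
print(o["position"],o["ee_rot"])
P=dict(washer=([.5675,-.388,.016],(0,0,140),(179,70,255)),nut=([.576,-.290,.026],(0,150,90),(9,255,255)),
 bush=([.566,-.154,.014],(20,90,70),(35,255,255)),piston=([.446,-.422,.014],(100,140,60),(125,255,255)))
for k,(X,lo,hi) in P.items():
    cs=[]
    for n,c in(("a",a),("b",b)):
        px=proj(c,X)
        try: q=blob(c,lo,hi,px,40)
        except ValueError: print(k,n,"none",px);continue
        e=cv2.fitEllipse(q);cs.append((c,e[0]));print(k,n,circ(c,q,X[2]).round(4),np.round(e[0],1),np.round(e[1],1))
    if len(cs)==2: print("  tri",tri(cs[0][0],cs[0][1],cs[1][0],cs[1][1]).round(4))
E
python3 parts.py
```

```text
[ 0.56863971 -0.38809407  0.25199349] [-1.19525659e-03  9.99998986e-01  3.44435349e-04  6.93599041e-04]
washer a [ 0.5689 -0.3913  0.026 ] [319.6 110.9] [40.2 42.2]
washer b [ 0.5683 -0.3914  0.026 ] [320. 174.] [36.3 37.4]
  tri [ 0.5683 -0.3914  0.0134]
nut a [ 0.5766 -0.2978  0.02  ] [393.  117.7] [30.7 33.5]
nut b [ 0.5754 -0.2978  0.0199] [388.1 180.8] [27.1 30.4]
  tri [ 0.5764 -0.2964  0.0199]
bush a [ 0.5685 -0.1614  0.0162] [497.8 115.1] [14.9 28.2]
bush b [ 0.5653 -0.1607  0.0204] [484.3 172. ] [26.3 31.6]
  tri [ 0.5731 -0.1362 -0.0231]
piston a [ 0.4559 -0.4249  0.0179] [294.3  14.8] [22.4 36. ]
piston b [ 0.4485 -0.4251  0.0181] [290.6  79.3] [26.2 33.8]
  tri [ 0.4398 -0.4315 -0.057 ]
```

Call:
move_arm(
  motion=[
    [[0,-0.0044,0.04],[0,0,0],1],
    [[0,0,0.06],[0,0,0],1],
    [[0,0,0.06],[0,0,0],1],
    [[0,0,0.06],[0,0,0],1],
    [[0,0,0.06],[0,0,0],1],
    [[0,0,0.035],[0,0,0],1],
    [[0,0,0.018],[0,0,0],1],
    [[0,0,0],[0,0,0],1],
    [[0,0,0],[0,0,0],1],
  ],
)

```text
clock: 5.85
position: [0.5686, -0.3934, 0.0031]
ee_rot: [-0.0, 1.0, -0.0, 0.001]
ft_force: [0.6, -0.4, 0.6]
grip_width: 0.997
grasp_force: 0.0
```

Call:
move_arm(
  motion=[
    [[0,0,0],[0,0,0],0],
    [[0,0,0],[0,0,0],-1],
    [[0,0,0],[0,0,0],-1],
    [[0,0,0],[0,0,0],-1],
    [[0,0,0],[0,0,0],-1],
    [[0,0,0],[0,0,0],-1],
    [[0,0,0],[0,0,0],-1],
    [[0,0,0],[0,0,0],-1],
  ],
)

```text
clock: 6.65
position: [0.5683, -0.3934, 0.0036]
ee_rot: [-0.0, 1.0, -0.0, 0.001]
ft_force: [-2.1, 2.0, 6.6]
grip_width: 0.597
grasp_force: 52.5
```

Call:
move_arm(
  motion=[
    [[0,0,-0.02],[0,0,0],-1],
    [[0,0,-0.05],[0,0,0],-1],
    [[0,0,-0.06],[0,0,0],-1],
    [[0,0,-0.06],[0,0,0],-1],
    [[0,0,-0.06],[0,0,0],-1],
    [[0,0,-0.017],[0,0,0],-1],
    [[0,0,0],[0,0,0],-1],
  ],
)

```text
clock: 7.35
position: [0.5681, -0.394, 0.2056]
ee_rot: [0.0, 1.0, -0.001, 0.002]
ft_force: [1.5, -0.0, -1.7]
grip_width: 0.591
grasp_force: 52.7
```

Call:
move_arm(
  motion=[
    [[-0.004,0.03,0],[0,0,0],-1],
    [[-0.007,0.06,0],[0,0,0],-1],
    [[-0.007,0.064,0],[0,0,0],-1],
    [[-0.007,0.064,0],[0,0,0],-1],
    [[-0.007,0.064,0],[0,0,0],-1],
    [[-0.007,0.064,0],[0,0,0],-1],
    [[-0.007,0.064,0],[0,0,0],-1],
    [[-0.007,0.064,0],[0,0,0],-1],
    [[-0.007,0.064,0],[0,0,0],-1],
    [[-0.007,0.064,0],[0,0,0],-1],
    [[-0.007,0.064,0],[0,0,0],-1],
    [[-0.005,0.04,0],[0,0,0],-1],
  ],
)

```text
clock: 8.55
position: [0.625, 0.1412, 0.1997]
ee_rot: [-0.002, 1.0, 0.0, -0.002]
ft_force: [0.7, -0.5, -1.5]
grip_width: 0.595
grasp_force: 52.7
```

Call:
move_arm(
  motion=[
    [[0,0.022,0],[0,0,0],-1],
    [[0,0,0],[0,0,0],-1],
    [[0,0,0],[0,0,0],-1],
    [[0,0,0],[0,0,0],-1],
  ],
)

```text
clock: 8.95
position: [0.6268, 0.1501, 0.2018]
ee_rot: [0.002, 1.0, -0.001, -0.0]
ft_force: [0.2, -0.6, -0.4]
grip_width: 0.597
grasp_force: 52.7
```

```bash
python3 - <<'E'
from h import *
c=vision.camera("wrist");o=manip.get_obs()
print(o["position"],o["ee_rot"],o["grip_width"])
p=o["position"];print(proj(c,p),proj(c,[.6276,.1528,.07]),[proj(manip_c,[*p[:2],p[2]+.012]) for manip_c in [c]])
cv2.imwrite("pics/w3.png",c["pixels"][:,:,::-1])
E
```

```text
[0.62679124 0.15037594 0.20201454] [ 1.56202658e-03  9.99998701e-01 -3.95849509e-04 -2.98865956e-05] 0.5996321234100233
[324.9974041  262.40878067] [325.66052589 197.13092986] [array([325.28809243, 273.89121211])]
```

View pics/w3.png

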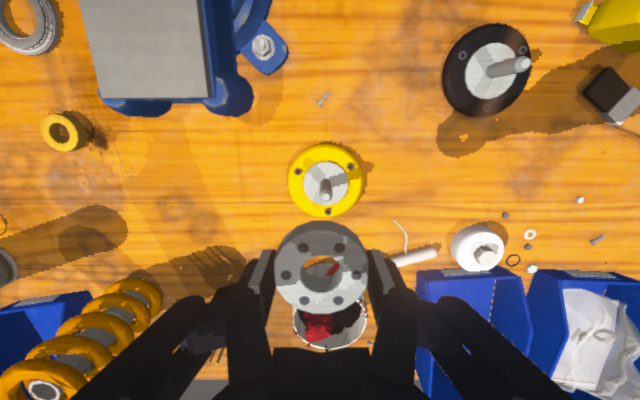

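The washer is held level, centred near (321,268) between the fingers. The stand is ahead at (325,180), with its tip at (326,193). I'll measure the held washer's offset from the spindle.

```bash
cat >> h.py <<'E'
def held(c,o,dz,lo,hi,rad):
    "held part's top-face centre in xy; dz = top face above TCP"
    p=o["position"];z=p[2]+dz;n=proj(c,[p[0],p[1],z])
    q=blob(c,lo,hi,n,rad);q=cv2.convexHull(q)
    m=np.zeros(c["pixels"].shape[:2],np.uint8);cv2.drawContours(m,[q],-1,255,-1)
    q=cv2.findContours(m,cv2.RETR_EXTERNAL,cv2.CHAIN_APPROX_NONE)[0][0]
    r=circ(c,q,z);print("held",r.round(4),"TCP",p.round(4),"rel",(r[:2]-p[:2]).round(4),"to stand",(np.array([.6276,.1528])-r[:2]).round(4),cv2.fitEllipse(q));return r
E
python3 - <<'E'
from h import *
c=vision.camera("wrist");o=manip.get_obs()
held(c,o,.0125,(0,0,75),(179,60,255),48)
h=cv2.cvtColor(c["pixels"],cv2.COLOR_RGB2HSV);print(h[268,268:380:6].tolist())
E
```

```text
held [0.6263 0.1494 0.0263] TCP [0.6268 0.1508 0.2021] rel [-0.0006 -0.0014] to stand [0.0013 0.0034] ((322.92425537109375, 270.9862976074219), (87.78304290771484, 93.18971252441406), 64.49002075195312)
[[11, 118, 52], [15, 24, 108], [21, 13, 135], [26, 13, 135], [26, 13, 136], [23, 15, 139], [15, 145, 104], [12, 34, 112], [14, 33, 101], [14, 31, 108], [7, 61, 108], [3, 179, 114], [15, 16, 126], [23, 15, 133], [20, 21, 107], [19, 19, 107], [15, 28, 92], [11, 102, 55], [11, 88, 61]]
```

Call:
move_arm(
  motion=[
    [[-0.0017,0.0042,0.04],[0,0,0],-1],
    [[0,0,0.06],[0,0,0],-1],
    [[0,0,0.05],[0,0,0],-1],
    [[0,0,0.02],[0,0,0],-1],
    [[0,0,0.02],[0,0,0],-1],
    [[0,0,0],[0,0,0],-1],
  ],
)

```text
clock: 9.65
position: [0.6276, 0.1555, 0.0588]
ee_rot: [0.0, 1.0, -0.0, -0.001]
ft_force: [0.6, 0.5, -1.6]
grip_width: 0.603
grasp_force: 52.7
```

Call:
move_arm(
  motion=[
    [[0,0,0.015],[0,0,0],-1],
    [[0,0,0.015],[0,0,0],-1],
    [[0,0,0.012],[0,0,0],-1],
    [[0,0,0.006],[0,0,0],-1],
    [[0,0,0],[0,0,0],-1],
    [[0,0,0],[0,0,0],-1],
  ],
)

```text
clock: 10.25
position: [0.6281, 0.1561, 0.0238]
ee_rot: [0.0, 1.0, 0.0, 0.0]
ft_force: [0.1, 0.3, -0.9]
grip_width: 0.596
grasp_force: 52.7
```

Call:
move_arm(
  motion=[
    [[0,0,0.003],[0,0,0],-1],
    [[0,0,0.0025],[0,0,0],-1],
    [[0,0,0],[0,0,0],-1],
  ],
)

```text
clock: 10.55
position: [0.6281, 0.1561, 0.0197]
ee_rot: [0.0, 1.0, 0.0, 0.0]
ft_force: [-0.0, -0.0, -0.0]
grip_width: 0.599
grasp_force: 52.8
```

Call:
move_arm(
  motion=[
    [[0,0,0],[0,0,0],1],
    [[0,0,0],[0,0,0],1],
    [[0,0,0],[0,0,0],1],
    [[0,0,0],[0,0,0],1],
    [[0,0,0],[0,0,0],1],
    [[0,0,0],[0,0,0],1],
    [[0,0,0],[0,0,0],1],
  ],
)

```text
clock: 11.25
position: [0.6279, 0.1561, 0.0194]
ee_rot: [0.0, 1.0, 0.0, 0.0]
ft_force: [-0.4, -1.0, 0.3]
grip_width: 0.999
grasp_force: 0.0
```

Call:
move_arm(
  motion=[
    [[0,0,-0.03],[0,0,0],1],
    [[0,0,-0.06],[0,0,0],1],
    [[0,0,-0.06],[0,0,0],1],
    [[0,0,-0.06],[0,0,0],1],
    [[0,0,-0.06],[0,0,0],1],
    [[0,0,-0.035],[0,0,0],1],
    [[0,0,0],[0,0,0],1],
    [[0,0,0],[0,0,0],1],
  ],
)

```text
clock: 12.05
position: [0.628, 0.1561, 0.2484]
ee_rot: [0.0, 1.0, 0.0, 0.0]
ft_force: [0.4, 0.2, 0.2]
grip_width: 0.997
grasp_force: 0.0
```

```bash
python3 - <<'E'
from h import *
c=vision.camera("wrist");o=manip.get_obs()
print(o["position"],proj(c,[.6276,.1528,.032]))
cv2.imwrite("pics/w4.png",c["pixels"][:,:,::-1])
q=blob(c,(0,0,75),(179,60,255),proj(c,[.6276,.1528,.032]),40);print(circ(c,q,.032))
u,v=proj(c,[.6276,.1528,.032]).astype(int)
cv2.imwrite("pics/w4.png",cv2.resize(c["pixels"][v-50:v+50,u-50:u+50],None,fx=4,fy=4,interpolation=0)[:,:,::-1])
E
```

```text
[0.62750524 0.15597122 0.24722042] [319.9608451  177.37155351]
[0.62617973 0.15334113 0.02678545]
```

View pics/w4.png

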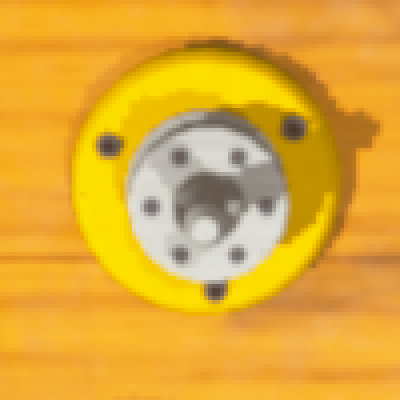

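The washer sits concentric on the seat with its six dots up and the spindle through the bore. Next, the bush.

Call:
move_arm(
  motion=[
    [[-0.004,-0.036,0],[0,0,0],1],
    [[-0.004,-0.06,0],[0,0,0],1],
    [[-0.004,-0.06,0],[0,0,0],1],
    [[-0.004,-0.06,0],[0,0,0],1],
    [[-0.004,-0.06,0],[0,0,0],1],
    [[-0.004,-0.06,0],[0,0,0],1],
    [[-0.004,-0.06,0],[0,0,0],1],
    [[0,-0.02,0],[0,0,0],1],
    [[0,0,0],[0,0,0],1],
    [[0,0,0],[0,0,0],1],
  ],
)

```text
clock: 13.1
position: [0.6487, -0.1549, 0.2469]
ee_rot: [-0.0, 1.0, 0.001, -0.001]
ft_force: [-0.5, 0.1, 0.1]
grip_width: 1.002
grasp_force: 0.0
```

```bash
python3 - <<'E'
from h import *
import pickle
c=vision.camera("wrist");o=manip.get_obs();pickle.dump((c,o),open("b1.pkl","wb"))
n=proj(c,[.566,-.157,.014]);print(o["position"],n)
u,v=n.astype(int)
cv2.imwrite("pics/w5.png",cv2.resize(c["pixels"][v-50:v+50,u-50:u+50],None,fx=4,fy=4,interpolation=0)[:,:,::-1])
h=cv2.cvtColor(c["pixels"],cv2.COLOR_RGB2HSV);print(h[v,u-30:u+31:4].tolist());print(h[v-30:v+31:4,u].tolist())
E
```

```text
[ 0.6489278  -0.1539385   0.24711675] [320.68625419 112.4594408 ]
[[17, 201, 230], [17, 192, 229], [17, 194, 231], [19, 198, 230], [22, 194, 239], [19, 187, 164], [15, 163, 125], [16, 169, 167], [15, 156, 185], [15, 171, 172], [22, 194, 242], [21, 194, 234], [15, 193, 90], [15, 194, 96], [15, 194, 129], [15, 198, 148]]
[[16, 178, 211], [16, 179, 204], [15, 169, 199], [19, 190, 157], [21, 194, 239], [20, 194, 222], [16, 179, 181], [16, 170, 194], [14, 154, 179], [15, 164, 106], [20, 194, 223], [22, 193, 240], [16, 172, 209], [15, 159, 210], [14, 143, 203], [15, 155, 202]]
```

View pics/w5.png

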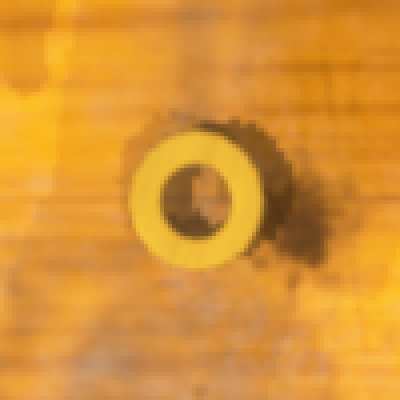

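The bush ring is clear: outer edge 131..265 by 130..268 in the crop, so its centre is near pixel (319.9,112).

Call:
move_arm(
  motion=[
    [[0.038,0,0],[0,0,0],1],
    [[0.038,-0.004,0],[0,0,0],1],
    [[0.036,-0.004,0],[0,0,0],1],
    [[0,0,0],[0,0,0],1],
    [[0,0,0],[0,0,0],1],
  ],
)

```text
clock: 13.65
position: [0.5652, -0.1601, 0.2484]
ee_rot: [-0.001, 1.0, 0.001, 0.0]
ft_force: [0.8, 0.7, -0.5]
grip_width: 1.002
grasp_force: 0.0
```

```bash
python3 - <<'E'
from h import *
import pickle
a=pickle.load(open("b1.pkl","rb"))[0];b=vision.camera("wrist");o=manip.get_obs();print(o["position"],o["ee_rot"])
e=[]
for c in(a,b):
    q=blob(c,(19,175,205),(24,215,255),proj(c,[.566,-.157,.014]),22);x=cv2.fitEllipse(q);e.append(x[0]);print(circ(c,q,.014),x)
print(tri(a,e[0],b,e[1]))
E
```

```text
[ 0.56558005 -0.16015399  0.24821946] [-1.26233014e-03  9.99999090e-01  3.76263791e-04  2.92051981e-04]
[ 0.56555076 -0.16003701  0.0206234 ] ((318.330322265625, 111.78657531738281), (31.92579460144043, 33.83225631713867), 175.59950256347656)
[ 0.56555248 -0.15980903  0.02018909] ((322.4261779785156, 174.6887664794922), (28.04915428161621, 29.589550018310547), 95.51882934570312)
[ 0.56517073 -0.15993405  0.01415343]
```

Call:
move_arm(
  motion=[
    [[0,0.002,0.04],[0,0,0],1],
    [[0,0,0.06],[0,0,0],1],
    [[0,0,0.06],[0,0,0],1],
    [[0,0,0.06],[0,0,0],1],
    [[0,0,0.06],[0,0,0],1],
    [[0,0,0.034],[0,0,0],1],
    [[0,0,0.013],[0,0,0],1],
    [[0,0,0],[0,0,0],1],
    [[0,0,0],[0,0,0],1],
  ],
)

```text
clock: 14.6
position: [0.5662, -0.1604, 0.0042]
ee_rot: [-0.0, 1.0, -0.0, 0.001]
ft_force: [0.0, -0.7, 0.5]
grip_width: 1.0
grasp_force: 0.0
```

Call:
move_arm(
  motion=[
    [[0,0,0],[0,0,0],0],
    [[0,0,0],[0,0,0],-1],
    [[0,0,0],[0,0,0],-1],
    [[0,0,0],[0,0,0],-1],
    [[0,0,0],[0,0,0],-1],
    [[0,0,0],[0,0,0],-1],
    [[0,0,0],[0,0,0],-1],
    [[0,0,0],[0,0,0],-1],
  ],
)

```text
clock: 15.4
position: [0.5655, -0.1603, 0.0044]
ee_rot: [-0.0, 1.0, 0.0, 0.001]
ft_force: [-4.1, 2.6, 11.3]
grip_width: 0.484
grasp_force: 49.0
```

Call:
move_arm(
  motion=[
    [[0,0,-0.02],[0,0,0],-1],
    [[0,0,-0.05],[0,0,0],-1],
    [[0,0,-0.06],[0,0,0],-1],
    [[0,0,-0.06],[0,0,0],-1],
    [[0,0,-0.06],[0,0,0],-1],
    [[0,0,-0.017],[0,0,0],-1],
    [[0,0,0],[0,0,0],-1],
  ],
)

```text
clock: 16.1
position: [0.5659, -0.1609, 0.206]
ee_rot: [0.0, 1.0, -0.0, 0.002]
ft_force: [-0.2, 0.2, -2.3]
grip_width: 0.487
grasp_force: 51.0
```

Call:
move_arm(
  motion=[
    [[-0.007,0.035,0],[0,0,0],-1],
    [[-0.012,0.06,0],[0,0,0],-1],
    [[-0.012,0.06,0],[0,0,0],-1],
    [[-0.012,0.06,0],[0,0,0],-1],
    [[-0.012,0.06,0],[0,0,0],-1],
    [[-0.012,0.06,0],[0,0,0],-1],
    [[-0.012,0.06,0],[0,0,0],-1],
    [[-0.004,0.024,0],[0,0,0],-1],
    [[0,0,0],[0,0,0],-1],
    [[0,0,0],[0,0,0],-1],
    [[0,0,0],[0,0,0],-1],
  ],
)

```text
clock: 17.2
position: [0.6269, 0.1516, 0.2024]
ee_rot: [0.001, 1.0, -0.001, -0.001]
ft_force: [0.0, -1.0, -1.2]
grip_width: 0.486
grasp_force: 51.0
```

```bash
python3 - <<'E'
from h import *
c=vision.camera("wrist");o=manip.get_obs()
p=o["position"];n=proj(c,[p[0],p[1],p[2]+.0096]);print(p,n,proj(c,[.6276,.1528,.07]));u,v=n.astype(int)
cv2.imwrite("pics/w6.png",cv2.resize(c["pixels"][v-150:v+50,u-100:u+100],None,fx=3,fy=3,interpolation=0)[:,:,::-1]);print(u-100,v-150)
h=cv2.cvtColor(c["pixels"],cv2.COLOR_RGB2HSV);print(h[v,u-60:u+61:6].tolist())
E
```

```text
[0.62707713 0.1516384  0.20275124] [324.91392187 271.70343135] [324.28482407 196.86843455]
224 121
[[10, 34, 89], [13, 32, 96], [13, 135, 53], [13, 140, 53], [20, 194, 158], [20, 195, 166], [19, 189, 144], [18, 181, 100], [13, 42, 109], [15, 37, 109], [9, 60, 111], [6, 197, 109], [20, 188, 133], [21, 193, 232], [20, 193, 202], [20, 195, 196], [13, 132, 54], [13, 118, 56], [12, 34, 98], [11, 47, 86], [11, 89, 69]]
```

View pics/w6.png

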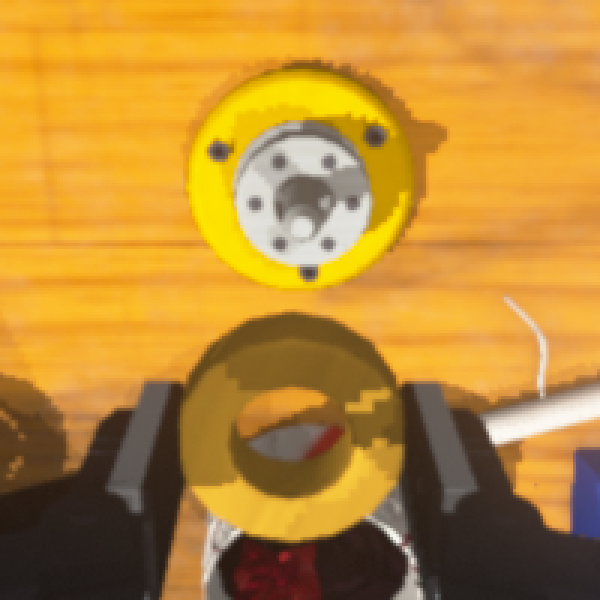

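The bush is held level, with its top-face centre at about pixel (321.5,268), roughly 1.6 mm short of the TCP in x. The washer is in place below it on the stand.

Call:
move_arm(
  motion=[
    [[-0.0027,0.0057,0.04],[0,0,0],-1],
    [[0,0,0.06],[0,0,0],-1],
    [[0,0,0.05],[0,0,0],-1],
    [[0,0,0.02],[0,0,0],-1],
    [[0,0,0.02],[0,0,0],-1],
    [[0,0,0.015],[0,0,0],-1],
    [[0,0,0],[0,0,0],-1],
  ],
)

```text
clock: 17.95
position: [0.6291, 0.1578, 0.049]
ee_rot: [0.0, 1.0, -0.0, -0.0]
ft_force: [0.8, 0.5, -1.9]
grip_width: 0.483
grasp_force: 51.0
```

Call:
move_arm(
  motion=[
    [[0,-0.002,0.008],[0,0,0],-1],
    [[0,0,0.004],[0,0,0],-1],
    [[0,0,0.0025],[0,0,0],-1],
    [[0,0,0],[0,0,0],-1],
    [[0,0,0],[0,0,0],-1],
  ],
)

```text
clock: 18.45
position: [0.6293, 0.1566, 0.0388]
ee_rot: [0.0, 1.0, 0.0, 0.0]
ft_force: [-0.8, -0.7, -1.4]
grip_width: 0.481
grasp_force: 51.1
```

Call:
move_arm(
  motion=[
    [[0,0,0],[0,0,0],1],
    [[0,0,0],[0,0,0],1],
    [[0,0,0],[0,0,0],1],
    [[0,0,0],[0,0,0],1],
    [[0,0,0],[0,0,0],1],
    [[0,0,0],[0,0,0],1],
    [[0,0,0],[0,0,0],1],
  ],
)

```text
clock: 19.15
position: [0.6292, 0.1565, 0.0386]
ee_rot: [0.0, 1.0, 0.0, 0.0]
ft_force: [0.7, -0.3, 0.1]
grip_width: 1.002
grasp_force: 0.0
```

Call:
move_arm(
  motion=[
    [[0,0,-0.03],[0,0,0],1],
    [[0,0,-0.06],[0,0,0],1],
    [[0,0,-0.06],[0,0,0],1],
    [[0,0,-0.06],[0,0,0],1],
    [[0,0,-0.06],[0,0,0],1],
    [[0,0,-0.012],[0,0,0],1],
    [[0,0,0],[0,0,0],1],
    [[0,0,0],[0,0,0],1],
  ],
)

```text
clock: 19.95
position: [0.6286, 0.1565, 0.2485]
ee_rot: [-0.0, 1.0, -0.0, -0.001]
ft_force: [-0.2, 1.0, 0.1]
grip_width: 1.004
grasp_force: 0.0
```

```bash
python3 - <<'E'
from h import *
c=vision.camera("wrist");o=manip.get_obs()
n=proj(c,[.6276,.1528,.046]);print(o["position"],n);u,v=n.astype(int)
q=blob(c,(19,175,100),(22,215,255),n,24);print(circ(c,q,.046))
cv2.imwrite("pics/w7.png",cv2.resize(c["pixels"][v-50:v+50,u-50:u+50],None,fx=4,fy=4,interpolation=0)[:,:,::-1])
E
```

```text
[0.62837509 0.15639954 0.24789646] [319.73725216 179.74759941]
[0.62708485 0.15439862 0.0198925 ]
```

View pics/w7.png

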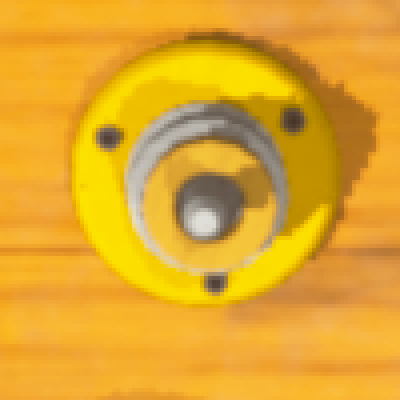

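The bush lies flat and concentric on the washer. Next, the piston.

Call:
move_arm(
  motion=[
    [[0.005,-0.035,0],[0,0,0],1],
    [[0.011,-0.063,0],[0,0,0],1],
    [[0.011,-0.063,0],[0,0,0],1],
    [[0.011,-0.063,0],[0,0,0],1],
    [[0.011,-0.063,0],[0,0,0],1],
    [[0.011,-0.063,0],[0,0,0],1],
    [[0.011,-0.063,0],[0,0,0],1],
    [[0.011,-0.063,0],[0,0,0],1],
    [[0.011,-0.063,0],[0,0,0],1],
    [[0.011,-0.063,0],[0,0,0],1],
    [[0.011,-0.063,0],[0,0,0],1],
    [[0.011,-0.063,0],[0,0,0],1],
  ],
)

```text
clock: 21.2
position: [0.5336, -0.3908, 0.248]
ee_rot: [-0.0, 1.0, 0.001, -0.001]
ft_force: [1.3, 0.4, -0.5]
grip_width: 1.001
grasp_force: 0.0
```

Call:
move_arm(
  motion=[
    [[0.004,-0.042,0],[0,0,0],1],
    [[0,0,0],[0,0,0],1],
    [[0,0,0],[0,0,0],1],
    [[0,0,0],[0,0,0],1],
  ],
)

```text
clock: 21.6
position: [0.5322, -0.4194, 0.2488]
ee_rot: [-0.001, 1.0, 0.001, -0.001]
ft_force: [0.2, 0.2, 0.5]
grip_width: 1.0
grasp_force: 0.0
```

```bash
python3 - <<'E'
from h import *
import pickle
b=pickle.load(open("p2.pkl","rb"))[0];a=vision.camera("wrist");o=manip.get_obs();print(o["position"],o["ee_rot"])
pickle.dump((a,o),open("pi.pkl","wb"))
e=[]
for c in(a,b):
    n=proj(c,[.447,-.425,.014])
    q=cv2.convexHull(blob(c,(95,80,40),(130,255,255),n,26));m=np.zeros((400,640),np.uint8);cv2.drawContours(m,[q],-1,255,-1)
    q=cv2.findContours(m,0,cv2.CHAIN_APPROX_NONE)[0][0];x=cv2.fitEllipse(q);e.append(x[0]);print(n,circ(c,q,.014),x)
print(tri(a,e[0],b,e[1]))
E
```

```text
[ 0.53233615 -0.41924103  0.24918867] [-1.01268512e-03  9.99999174e-01  7.29346763e-04 -3.08770212e-04]
[317.97828045 110.31509739] [ 0.44872067 -0.42617021  0.02351623] ((317.0790100097656, 111.32455444335938), (36.338104248046875, 38.2962760925293), 1.7079938650131226)
[293.48503174  79.69263357] [ 0.44927594 -0.42539263  0.02368734] ((293.2099304199219, 81.22093963623047), (37.31194305419922, 40.94447708129883), 168.2570343017578)
[ 0.44814942 -0.42616493  0.00659351]
```

Call:
move_arm(
  motion=[
    [[0.04,-0.007,0],[0,0,0],1],
    [[0.05,0,0],[0,0,0],1],
    [[0.02,0,0.02],[0,0,0],1],
    [[0,0,0.06],[0,0,0],1],
    [[0,0,0.06],[0,0,0],1],
    [[0,0,0.06],[0,0,0],1],
    [[0,0,0.06],[0,0,0],1],
    [[0,0,0.04],[0,0,0],1],
    [[0,0,0.028],[0,0,0],1],
    [[0,0,0],[0,0,0],1],
    [[0,0,0],[0,0,0],1],
  ],
)

```text
clock: 22.75
position: [0.4498, -0.4256, 0.0047]
ee_rot: [-0.001, 1.0, 0.0, 0.0]
ft_force: [-0.2, -0.5, -0.3]
grip_width: 0.998
grasp_force: 0.0
```

Call:
move_arm(
  motion=[
    [[0,0,0],[0,0,0],0],
    [[0,0,0],[0,0,0],-1],
    [[0,0,0],[0,0,0],-1],
    [[0,0,0],[0,0,0],-1],
    [[0,0,0],[0,0,0],-1],
    [[0,0,0],[0,0,0],-1],
    [[0,0,0],[0,0,0],-1],
    [[0,0,0],[0,0,0],-1],
  ],
)

```text
clock: 23.55
position: [0.4499, -0.4265, 0.0056]
ee_rot: [-0.0, 1.0, -0.0, 0.001]
ft_force: [-1.0, 3.2, 8.5]
grip_width: 0.55
grasp_force: 50.5
```

Call:
move_arm(
  motion=[
    [[0,0,-0.02],[0,0,0],-1],
    [[0,0,-0.05],[0,0,0],-1],
    [[0,0,-0.06],[0,0,0],-1],
    [[0,0,-0.06],[0,0,0],-1],
    [[0,0,-0.06],[0,0,0],-1],
    [[0,0,-0.017],[0,0,0],-1],
    [[0,0,0],[0,0,0],-1],
  ],
)

```text
clock: 24.25
position: [0.4498, -0.4271, 0.2074]
ee_rot: [0.0, 1.0, -0.001, 0.002]
ft_force: [-0.4, -0.4, -1.4]
grip_width: 0.547
grasp_force: 52.2
```

Call:
move_arm(
  motion=[
    [[-0.009,0.03,0],[0,0,0],-1],
    [[-0.018,0.06,0],[0,0,0],-1],
    [[-0.018,0.06,0],[0,0,0],-1],
    [[-0.018,0.06,0],[0,0,0],-1],
    [[-0.018,0.06,0],[0,0,0],-1],
    [[-0.018,0.06,0],[0,0,0],-1],
    [[-0.018,0.06,0],[0,0,0],-1],
    [[-0.018,0.06,0],[0,0,0],-1],
    [[-0.018,0.06,0],[0,0,0],-1],
    [[-0.018,0.06,0],[0,0,0],-1],
    [[-0.018,0.06,0],[0,0,0],-1],
    [[-0.018,0.06,0],[0,0,0],-1],
  ],
)

```text
clock: 25.45
position: [0.6037, 0.093, 0.2023]
ee_rot: [0.0, 1.0, -0.0, -0.001]
ft_force: [1.1, -0.8, -1.3]
grip_width: 0.549
grasp_force: 52.2
```

Call:
move_arm(
  motion=[
    [[-0.018,0.06,0],[0,0,0],-1],
    [[-0.014,0.03,0],[0,0,0],-1],
    [[0,0,0],[0,0,0],-1],
    [[0,0,0],[0,0,0],-1],
    [[0,0,0],[0,0,0],-1],
  ],
)

```text
clock: 25.95
position: [0.628, 0.1571, 0.2033]
ee_rot: [0.001, 1.0, -0.001, -0.001]
ft_force: [-0.3, -0.9, -1.0]
grip_width: 0.551
grasp_force: 52.2
```

```bash
python3 - <<'E'
from h import *
c=vision.camera("wrist");o=manip.get_obs()
p=o["position"];n=proj(c,[p[0],p[1],p[2]+.0085]);print(p,n);u,v=n.astype(int)
held(c,o,.0085,(95,80,30),(130,255,255),60)
cv2.imwrite("pics/w8.png",cv2.resize(c["pixels"][v-150:v+50,u-100:u+100],None,fx=3,fy=3,interpolation=0)[:,:,::-1]);print(u-100,v-150)
E
```

```text
[0.62814762 0.15695777 0.2037173 ] [324.59889838 270.79745662]
held [0.6255 0.1547 0.0238] TCP [0.6281 0.157  0.2037] rel [-0.0026 -0.0022] to stand [ 0.0021 -0.0019] ((320.46099853515625, 264.6971435546875), (77.023193359375, 85.24214935302734), 94.8038330078125)
224 120
```

View pics/w8.png

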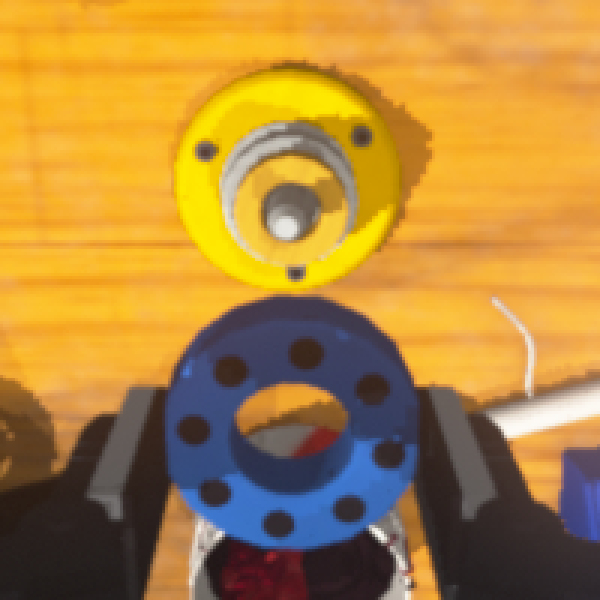

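The piston is held level with its bore centre near pixel (321,266), about the same small offset as the bush. Washer and bush are unmoved.

Call:
move_arm(
  motion=[
    [[-0.0018,0,0.04],[0,0,0],-1],
    [[0,0,0.06],[0,0,0],-1],
    [[0,0,0.045],[0,0,0],-1],
    [[0,0,0.02],[0,0,0],-1],
    [[0,0,0.015],[0,0,0],-1],
    [[0,0,0],[0,0,0],-1],
  ],
)

```text
clock: 26.6
position: [0.6297, 0.1583, 0.069]
ee_rot: [0.0, 1.0, -0.0, -0.0]
ft_force: [-0.2, 0.6, -1.8]
grip_width: 0.547
grasp_force: 52.1
```

Call:
move_arm(
  motion=[
    [[0,-0.002,0.01],[0,0,0],-1],
    [[0,0,0.008],[0,0,0],-1],
    [[0,0,0.004],[0,0,0],-1],
    [[0,0,0],[0,0,0],-1],
    [[0,0,0],[0,0,0],-1],
  ],
)

```text
clock: 27.1
position: [0.6299, 0.1574, 0.0531]
ee_rot: [-0.0, 1.0, 0.0, 0.0]
ft_force: [1.7, -0.1, -1.3]
grip_width: 0.549
grasp_force: 52.2
```

Call:
move_arm(
  motion=[
    [[0,0,0],[0,0,0],1],
    [[0,0,0],[0,0,0],1],
    [[0,0,0],[0,0,0],1],
    [[0,0,0],[0,0,0],1],
    [[0,0,0],[0,0,0],1],
    [[0,0,0],[0,0,0],1],
    [[0,0,0],[0,0,0],1],
  ],
)

```text
clock: 27.8
position: [0.6298, 0.1573, 0.0528]
ee_rot: [0.0, 1.0, 0.0, -0.0]
ft_force: [-0.5, 0.0, 0.3]
grip_width: 1.003
grasp_force: 0.0
```

Call:
move_arm(
  motion=[
    [[0,0,-0.03],[0,0,0],1],
    [[0,0,-0.06],[0,0,0],1],
    [[0,0,-0.06],[0,0,0],1],
    [[0,0,-0.06],[0,0,0],1],
    [[0,0,-0.05],[0,0,0],1],
    [[0,0,0],[0,0,0],1],
    [[0,0,0],[0,0,0],1],
  ],
)

```text
clock: 28.5
position: [0.6301, 0.1574, 0.2486]
ee_rot: [0.0, 1.0, 0.0, 0.001]
ft_force: [-0.4, -1.0, -0.8]
grip_width: 0.997
grasp_force: 0.0
```

```bash
python3 - <<'E'
from h import *
c=vision.camera("wrist");o=manip.get_obs()
n=proj(c,[.6276,.1528,.06]);print(o["position"],n);u,v=n.astype(int)
q=blob(c,(95,80,30),(130,255,255),n,35);print(circ(c,q,.06))
cv2.imwrite("pics/w9.png",cv2.resize(c["pixels"][v-50:v+50,u-50:u+50],None,fx=4,fy=4,interpolation=0)[:,:,::-1])
E
```

```text
[0.62950541 0.15727827 0.24714429] [318.77761276 180.67664203]
[0.62591616 0.1553075  0.02233396]
```

View pics/w9.png

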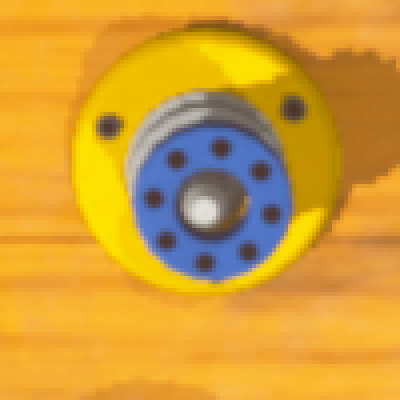

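The piston is flat and seated, with the spindle tip inside its bore. Next, the nut.

Call:
move_arm(
  motion=[
    [[0.004,-0.032,0],[0,0,0],1],
    [[0.007,-0.06,0],[0,0,0],1],
    [[0.007,-0.06,0],[0,0,0],1],
    [[0.007,-0.06,0],[0,0,0],1],
    [[0.007,-0.06,0],[0,0,0],1],
    [[0.007,-0.06,0],[0,0,0],1],
    [[0.007,-0.06,0],[0,0,0],1],
    [[0.007,-0.06,0],[0,0,0],1],
    [[0.007,-0.06,0],[0,0,0],1],
    [[0.007,-0.06,0],[0,0,0],1],
    [[0.003,-0.03,0],[0,0,0],1],
    [[0,0,0],[0,0,0],1],
  ],
)

```text
clock: 29.75
position: [0.5747, -0.2987, 0.2458]
ee_rot: [0.003, 1.0, -0.001, -0.002]
ft_force: [-0.6, 0.6, -0.2]
grip_width: 0.997
grasp_force: 0.0
```

Call:
move_arm(
  motion=[
    [[0,0,0],[0,0,0],1],
    [[0,0,0],[0,0,0],1],
  ],
)

```text
clock: 29.95
position: [0.5776, -0.2925, 0.2468]
ee_rot: [-0.001, 1.0, 0.001, -0.001]
ft_force: [0.2, 0.5, -0.3]
grip_width: 1.0
grasp_force: 0.0
```

```bash
python3 - <<'E'
from h import *
import pickle
a=pickle.load(open("p1.pkl","rb"))[0];b=vision.camera("wrist");o=manip.get_obs();print(o["position"],o["ee_rot"])
e=[]
for c in(a,b):
    n=proj(c,[.576,-.295,.026])
    q=blob(c,(0,130,90),(9,255,255),n,30);x=cv2.fitEllipse(q);print("nut",circ(c,q,.026),np.round(x[0],1),np.round(x[1],1))
    # steel dot on the top: low saturation inside the nut
    h=cv2.cvtColor(c["pixels"],cv2.COLOR_RGB2HSV);m=np.zeros((400,640),np.uint8);cv2.drawContours(m,[cv2.convexHull(q)],-1,255,-1)
    m=cv2.erode(m,np.ones((9,9),np.uint8))&cv2.inRange(h,(0,0,60),(179,120,255))
    M=cv2.moments(m,True);d=(M["m10"]/M["m00"],M["m01"]/M["m00"]);e.append(d);print("dot",M["m00"],d,onz(c,d,.026))
print(tri(a,e[0],b,e[1]))
E
```

```text
[ 0.57770012 -0.29240859  0.24704942] [-1.07464092e-03  9.99999176e-01  5.85361017e-04 -3.87666573e-04]
nut [ 0.57660926 -0.29778219  0.01996818] [393.  117.7] [30.7 33.5]
dot 100.0 (395.13, 117.94) [ 0.57657683 -0.29508029  0.026     ]
nut [ 0.57418636 -0.29479949  0.02031733] [320.5 174.5] [29.5 30.7]
dot 89.0 (320.561797752809, 176.26966292134833) [ 0.57628552 -0.29474895  0.026     ]
[ 0.57659654 -0.29474128  0.02466243]
```

Call:
move_arm(
  motion=[
    [[0,0,0.04],[0,0,0],1],
    [[0,0,0.06],[0,0,0],1],
    [[0,0,0.06],[0,0,0],1],
    [[0,0,0.06],[0,0,0],1],
    [[0,0,0.05],[0,0,0],1],
    [[0,0,0.034],[0,0,0],1],
    [[0,0,0.016],[0,0,0],1],
    [[0,0,0],[0,0,0],1],
    [[0,0,0],[0,0,0],1],
  ],
)

```text
clock: 30.9
position: [0.5782, -0.2941, 0.0091]
ee_rot: [-0.0, 1.0, -0.0, 0.001]
ft_force: [0.6, 1.1, -0.3]
grip_width: 1.001
grasp_force: 0.0
```

Call:
move_arm(
  motion=[
    [[0,0,0],[0,0,0],0],
    [[0,0,0],[0,0,0],-1],
    [[0,0,0],[0,0,0],-1],
    [[0,0,0],[0,0,0],-1],
    [[0,0,0],[0,0,0],-1],
    [[0,0,0],[0,0,0],-1],
    [[0,0,0],[0,0,0],-1],
    [[0,0,0],[0,0,0],-1],
  ],
)

```text
clock: 31.7
position: [0.5778, -0.2943, 0.0091]
ee_rot: [0.0, 1.0, 0.0, 0.001]
ft_force: [-2.6, 1.4, 8.3]
grip_width: 0.466
grasp_force: 49.8
```

Call:
move_arm(
  motion=[
    [[0,0,-0.02],[0,0,0],-1],
    [[0,0,-0.05],[0,0,0],-1],
    [[0,0,-0.06],[0,0,0],-1],
    [[0,0,-0.06],[0,0,0],-1],
    [[0,0,-0.06],[0,0,0],-1],
    [[0,0,-0.017],[0,0,0],-1],
    [[0,0,0],[0,0,0],-1],
  ],
)

```text
clock: 32.4
position: [0.5781, -0.2949, 0.2112]
ee_rot: [0.0, 1.0, -0.001, 0.002]
ft_force: [0.0, 0.7, -0.9]
grip_width: 0.464
grasp_force: 50.9
```

Call:
move_arm(
  motion=[
    [[-0.004,0.03,0],[0,0,0],-1],
    [[-0.007,0.06,0],[0,0,0],-1],
    [[-0.007,0.06,0],[0,0,0],-1],
    [[-0.007,0.06,0],[0,0,0],-1],
    [[-0.007,0.06,0],[0,0,0],-1],
    [[-0.007,0.06,0],[0,0,0],-1],
    [[-0.007,0.06,0],[0,0,0],-1],
    [[-0.007,0.06,0],[0,0,0],-1],
    [[-0.007,0.06,0],[0,0,0],-1],
    [[-0.007,0.06,0],[0,0,0],-1],
    [[-0.002,0.03,0],[0,0,0],-1],
    [[0,0,0],[0,0,0],-1],
  ],
)

```text
clock: 33.6
position: [0.6272, 0.1611, 0.2052]
ee_rot: [-0.003, 1.0, 0.0, -0.002]
ft_force: [0.5, -0.3, -1.2]
grip_width: 0.468
grasp_force: 50.9
```

Call:
move_arm(
  motion=[
    [[0,0,0],[0,0,0],-1],
    [[0,0,0],[0,0,0],-1],
    [[0,0,0],[0,0,0],-1],
  ],
)

```text
clock: 33.9
position: [0.629, 0.154, 0.2077]
ee_rot: [0.001, 1.0, -0.0, -0.0]
ft_force: [0.0, 0.1, -1.3]
grip_width: 0.472
grasp_force: 50.9
```

```bash
python3 - <<'E'
from h import *
c=vision.camera("wrist");o=manip.get_obs()
p=o["position"];X=[p[0],p[1],p[2]+.017];n=proj(c,X);print(p,o["ee_rot"],n)
q=cv2.convexHull(blob(c,(0,130,40),(9,255,255),n,60));m=np.zeros((400,640),np.uint8);cv2.drawContours(m,[q],-1,255,-1)
h=cv2.cvtColor(c["pixels"],cv2.COLOR_RGB2HSV)
m=cv2.erode(m,np.ones((25,25),np.uint8))&cv2.inRange(h,(0,0,40),(179,110,255))
k,l,s,ce=cv2.connectedComponentsWithStats(m);i=1+np.argmax(s[1:,4]);print("dot",s[1:,4],ce[i],(onz(c,ce[i],X[2])-X).round(4))
E
```

```text
[0.62908678 0.154309   0.20788675] [ 1.02531327e-03  9.99999455e-01 -1.72506772e-04 -9.92032679e-05] [325.50811585 279.20992163]
dot [487] [320.84394251 275.4661191 ] [-0.0023 -0.0024  0.    ]
```

Call:
move_arm(
  motion=[
    [[-0.0012,0.0005,0.04],[0,0,0],-1],
    [[0,0,0.06],[0,0,0],-1],
    [[0,0,0.045],[0,0,0],-1],
    [[0,0,0.019],[0,0,0],-1],
    [[0,0,0],[0,0,0],-1],
    [[0,0,0],[0,0,0],-1],
  ],
)

```text
clock: 34.55
position: [0.631, 0.1561, 0.0868]
ee_rot: [0.0, 1.0, 0.0, 0.001]
ft_force: [-0.1, 0.4, -0.9]
grip_width: 0.465
grasp_force: 50.9
```

Call:
move_arm(
  motion=[
    [[0.0007,0,0.008],[0,0,0],-1],
    [[0,0,0.006],[0,0,0],-1],
    [[0,0,0.004],[0,0,0],-1],
    [[0,0,0.003],[0,0,0],-1],
    [[0,0,0],[0,0,0],-1],
    [[0,0,0],[0,0,0],-1],
  ],
)

```text
clock: 35.15
position: [0.6294, 0.1562, 0.0694]
ee_rot: [0.0, 1.0, 0.0, 0.0]
ft_force: [0.1, -0.3, -0.7]
grip_width: 0.464
grasp_force: 50.9
```

No contact force, and the height is right. Release, lift and check.

Call:
move_arm(
  motion=[
    [[0,0,0],[0,0,0],1],
    [[0,0,0],[0,0,0],1],
    [[0,0,0],[0,0,0],1],
    [[0,0,0],[0,0,0],1],
    [[0,0,0],[0,0,0],1],
    [[0,0,0],[0,0,0],1],
    [[0,0,0],[0,0,0],1],
  ],
)

```text
clock: 35.85
position: [0.6294, 0.1562, 0.0693]
ee_rot: [0.0, 1.0, 0.0, -0.0]
ft_force: [-0.1, -0.8, 0.5]
grip_width: 0.997
grasp_force: 0.0
```

Call:
move_arm(
  motion=[
    [[0,0,-0.03],[0,0,0],1],
    [[0,0,-0.06],[0,0,0],1],
    [[0,0,-0.06],[0,0,0],1],
    [[0,0,-0.06],[0,0,0],1],
    [[0,0,-0.03],[0,0,0],1],
    [[0,0,0],[0,0,0],1],
    [[0,0,0],[0,0,0],1],
    [[0,0,0],[0,0,0],1],
  ],
)

```text
clock: 36.65
position: [0.6288, 0.1561, 0.2478]
ee_rot: [-0.0, 1.0, -0.0, -0.001]
ft_force: [0.4, -1.1, 0.2]
grip_width: 1.001
grasp_force: 0.0
```

```bash
python3 - <<'E'
from h import *
c=vision.camera("wrist");s=vision.camera("scene");ims=[]
for k,z,w in((c,.05,50),(s,.045,30)):
    n=proj(k,[.6276,.1528,z]);u,v=n.astype(int)
    ims.append(cv2.resize(k["pixels"][v-w:v+w,u-w:u+w],(400,400),interpolation=0))
n=proj(c,[.6276,.1528,.086]);q=blob(c,(0,130,60),(9,255,255),n,28);print(n,circ(c,q,.086))
cv2.imwrite("pics/end.png",np.hstack(ims)[:,:,::-1])
E
```

```text
[319.95297255 187.95303743] [0.62473754 0.15414147 0.02019978]
```

View pics/end.png

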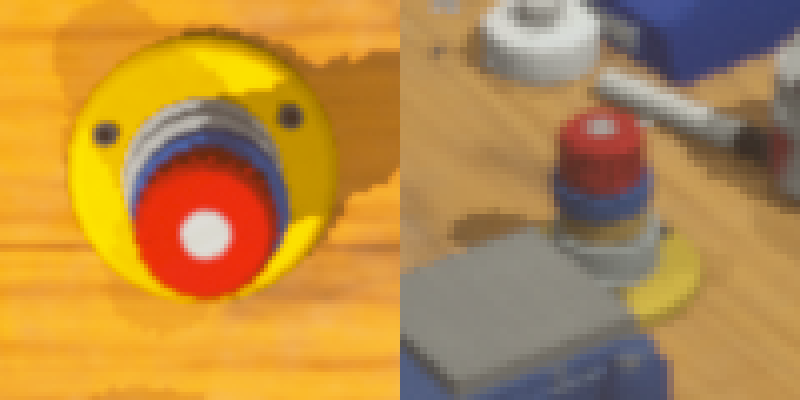

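The stack is upright and concentric: washer, bush, piston, then the red nut with its steel dot up, all flat. Handing in.

```bash
python3 -c "
from workcell import order
print(order.hand_in())"
```

```text
the job is handed in; nothing more can be done
None
```

The piston stack is built on the yellow stand in the order washer, bush, piston, cap nut, and the job is handed in after about 37 s of robot time; the hand-in call gave no verdict, but the last pictures show all four parts flat, centred and released.

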